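# Flip the status marker of the film roll's station

### The arm

A 6-joint arm with a two-finger parallel gripper is mounted at the origin on the work surface. World frame = base frame: x ahead of the robot, y to its left, z up, the work surface at z = 0. Lengths are in m, angles in degrees, forces in N, time in s.
With the tool pointing down it reaches from about 0.4 to 0.825 m from the base axis. Payload 7 kg.
Tool frame: the origin (TCP) lies between the finger pads; the fingertips stand 25 mm ahead of it and the grasp point (between the pads) lies 6 mm ahead of it; z points along the fingers, y is the line along which they close (so a half turn about z gives the same grasp; the last joint's range is limited). The gripper opens to 88 mm and grips with 3 to 60 N. Pads are 19 mm wide; open, the fingers measure 130 mm over their backs; the gripper's body (78 mm by 193 mm) begins 47 mm behind the grasp point.
Start: joints at [84.001, 20.546, 0.682, 0, -70.136, -16.507], TCP at [0.258, 0.624, 0.252] pointing down, gripper open.
Joint ranges: [-176.03, 176.03], [-82.01, 121.73], [-58.28, 71.71], [-173.87, 95.51], [-174.79, -0.11], [-173.66, 173.66]. Speed limits (degrees/s): [136.94, 136.94, 172.46, 180, 180, 180].

### API

Orientations are given as [roll, pitch, yaw] about the fixed x, y, z axes, in that order (R = Rz(yaw) Ry(pitch) Rx(roll)).
In Python, from plant import r gives the robot as it stands.
- The arm moves only by the shell command python3 -m crank 'ROWS' [FORCE]. ROWS is JSON, a list of rows, each a list of 3 entries, a list of its own where there are three numbers: the turn, a rotation vector about the tool's x, y, z in degrees, then the shift along the tool's x, y, z in cm, then the closure, from -1 (fully open) to 1 (shut). In form: [[[wx, wy, wz], [dx, dy, dz], fingers], ...]. A call has 1 to 8 rows; each row shifts and turns the commanded pose from where the row before left it, along the tool's axes as they then stand; what a row does not reach is not made up. A row lasts 1/10 s, in which the tool goes at most 50 mm and 8.59 degrees, less where a joint would pass 70% of its speed; a pose out of reach is approached as far as the arm can. A call with a gripper value outside its range is refused whole. The fingers move at their own pace and stop on an object; FORCE is the grip in N (left out, the last holds). Time passes only in rows, so rows that do not move let the fingers close. It gives the time, the measured TCP pose, the force, the opening and the grip force at its end, in the units of the state.
- r.get_state(): the state, without advancing time (a new reading comes with each control period).
- r.capture(name): name is "side" or "top" or "wrist"; returns a dict with "color" (480x640x3 uint8, red, green, blue), "range_z" (480x640 float32, m along the optical axis (not along the pixel's ray), 0 where there is no reading), "intrinsics" (3x3 intrinsics, pixels), "world_from_camera" (4x4, takes a point from camera to world coordinates); the wrist camera has in their place "hand_eye" (4x4, takes a point from camera to tool coordinates, whose origin is the TCP and whose axes are the flange's). Camera axes: x right, y down, z forward; pixel columns grow to the right and rows downward; lengths in m; the calibration is good to about 2 mm. A picture is of the moment at which its call begins: read the wrist's pose just before it.
- r.close_job(): hands the job in; it is judged then, once.
The state is a dict: "time_s": time; "joints": joint angles; "qd": joint speeds; "joint_torque": joint torques, N m; "tcp_pos": TCP position; "eef_rot": TCP orientation; "contact_force": force on the tool from outside, world axes, zero at the start; "moment": the same for the moment, N m; "gripper_width": finger opening in m; "gripper_force": force on a finger pad.
Only numpy, scipy, OpenCV 4.12 (cv2) and the standard library are available. Lean on these libraries where they do the work, as an engineer would, in place of code of your own. Each camera call takes 0.05 s, during which the arm holds its last target. There are 200 camera calls.

### The job

Two identical sample stations stand on the lab bench, each with a hinged white status paddle that shows a black bar. At the station whose seat carries the silver-grey film roll, flip the paddle with a fingertip all the way over its pivot until it lies flat on the other side with its ring face up. Only push it, gently and without pinching it; leave the other station's paddle and everything else on the bench where it is, and finish with the hand clear.

Things in the scene. Friction and masses are not known exactly. Their poses are not given: they have to be found in the camera images.
- station_a: Station with the film roll: fixed blue base plate 220 x 90 x 12 mm (x -40 to +180). Origin on the bench right below the pivot; x axis points away from the robot along the plate, z up. Two upright cheeks at y = +-38 mm (8 mm thick, 26 mm in x, up to 88 mm high) hold the pivot; rest posts at x = +-36 mm reach the underside of the flat paddle; seat at x = +145 mm.
- pivot_a (a point): Middle of station_a's pivot axis, 75 mm above the bench; the axis runs along the station's y axis, between the cheeks.
- station_b: The other station, of the same shape and frame, with the amber jar on its seat. To be left alone.
- pivot_b (a point): The same point of station_b.
- marker_a (a joint): Paddle angle at station_a, rad. 0 = flat towards the robot (station's -x), bar face up; it rises as the angle grows; 1.57 = upright; 3.14 = flat on the far side (+x), ring face up, at the end stop. It starts between 0 and 0.2. The hinge is stiff (friction 0.06 N m): the paddle stays at whatever angle it is left; about 1 N at its free edge moves it.
- marker_b (a joint): The same for the paddle of station_b. To be left alone.
- marker_a_tip (a point): Middle of the free edge of station_a's paddle, 100 mm from the pivot axis, half-way through the thickness. The paddle is a rigid white plate in the plane of the pivot axis, 60 mm wide, 5 mm thick, reaching from 12 to 100 mm from the axis; at the start its outer 60 mm overhang the base plate, with free space below down to the bench.
- marker_b_tip (a point): Middle of the free edge of station_b's paddle.
- film_roll: Silver-grey film roll (plain cylinder with a brown cardboard core showing at its top) standing loose on the seat of station_a, 52 mm in diameter, 70 mm tall; origin at the centre of its underside, 12 mm above the bench. Leave it standing.
- jar: Amber glass jar standing loose on the seat of station_b, 50 mm in diameter, 70 mm tall; origin at the centre of its underside. Leave it.
- weight: Small steel weight with a knob, 38 mm in diameter, 38 mm tall, between the stations; origin at the centre of its underside. Leave it.
- solvent: White bottle, 54 mm in diameter, 130 mm tall, on the left; origin at the centre of its underside. Leave it.
- cup: Clear cup, 70 mm in diameter, 80 mm tall, on the left; origin at the centre of its underside. Leave it.
- tape_core: Cardboard ring lying flat, 90 mm in diameter, 25 mm tall, on the right; origin at the centre of its underside. Leave it.
- slide_box: Grey box, 85 x 60 x 35 mm, on the right; origin at the centre of its underside. Leave it.
Not all that is in view belongs to the job. What is shaped like the film_roll but yellow is not meant.

How it is judged:
By the outcome, as a careful person would: the job done as asked, in the order asked, and still so for the second after the job is handed in, with the robot touching nothing.
It also fails if it takes over 45 s, if anything falls off the work surface, if the arm or the gripper's body presses on something with over 40 N, if the wrist force passes 120 N, or if a joint passes its speed limit or range.

## Working session

There is one attempt and no reset: what is moved stays moved. The work goes in short steps, Python scripts to look and compute and a shell command to move; the robot and the scene stay as the last step left them, time stands still between calls to the robot, and variables do not carry over. Pictures are saved under pics/ and viewed, at most 10 in all, crops included, and the job is handed in when it is done.

```bash
mkdir -p pics; python3 - <<'E'
from plant import r
import cv2,numpy as np,pickle
for n in("top","side"):
    c=r.capture(n);pickle.dump(c,open(f"{n}.pkl","wb"))
    cv2.imwrite(f"pics/{n}.png",c["color"][...,::-1]); print(n,c["world_from_camera"].round(3).tolist(),c["intrinsics"].tolist())
s=r.get_state();print(s)
E
```

```text
top [[0.013, -0.978, 0.21, 0.329], [-1.0, -0.012, 0.005, -0.01], [-0.002, -0.21, -0.978, 1.406], [0.0, 0.0, 0.0, 1.0]] [[573.6327237242627, 0.0, 318.9808164807398], [0.0, 573.6327237242627, 233.87000608496942], [0.0, 0.0, 1.0]]
side [[0.749, -0.451, 0.486, 0.08], [-0.663, -0.522, 0.537, -0.604], [0.012, -0.724, -0.69, 0.823], [0.0, 0.0, 0.0, 1.0]] [[489.20895475554113, 0.0, 313.9374299060583], [0.0, 489.20895475554113, 243.4504691448656], [0.0, 0.0, 1.0]]
{'time_s': 0.1, 'joints': array([ 8.40017479e+01,  2.05862604e+01,  6.39285462e-01, -1.58081322e-02,
       -7.01377395e+01, -1.65071556e+01]), 'qd': array([-0.02704566, -0.0914608 ,  0.12994861, -0.01958914, -0.01244085,
        0.05685456]), 'joint_torque': array([-1.08197884e-03, -5.84162021e+01,  2.93748844e+01,  7.01538876e+00,
        1.01829472e-02, -4.49326046e-05]), 'tcp_pos': array([0.25824619, 0.62320667, 0.25073651]), 'eef_rot': array([ 1.79914554e+02, -9.82321089e-03, -2.25107823e+01]), 'contact_force': array([-0.45237254, -0.23827627, -0.98903934]), 'moment': array([-0.01566188,  0.05658721, -0.02933888]), 'gripper_force': 0.0, 'gripper_width': 0.08744444018829041}
```

View pics/top.png

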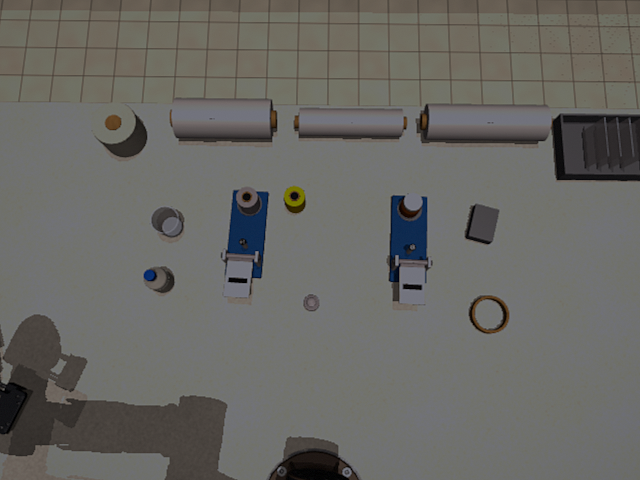

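View pics/side.png

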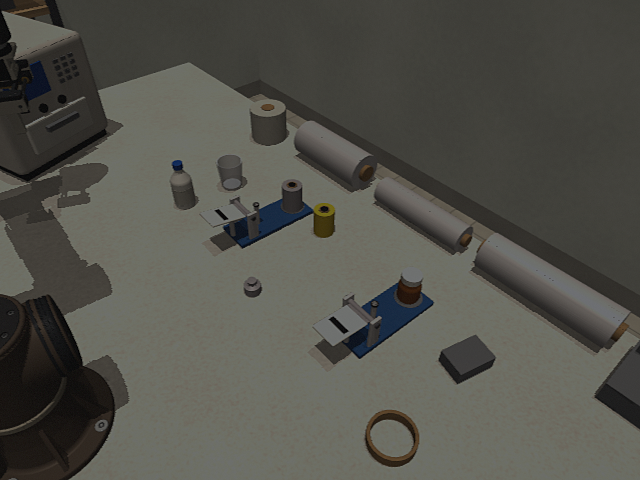

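The top view shows station A on the left: grey roll at (247,197), paddle at (238,280) and pivot cheeks at about (224,256) and (257,258). The yellow decoy is at (295,197). I'll enlarge this area and measure it.

```bash
cat > h.py <<'E'
import numpy as np
def pt(c,u,v,d=None,z=None,T=None):
    K=c["intrinsics"];T=c["world_from_camera"] if T is None else T
    ray=np.array([(u-K[0,2])/K[0,0],(v-K[1,2])/K[1,1],1])
    if z is not None: d=(z-T[2,3])/(T[:3,:3]@ray)[2]
    if d is None: d=c["range_z"][int(round(v)),int(round(u))]
    return T[:3,:3]@(ray*d)+T[:3,3]
E
python3 - <<'E'
import pickle,cv2,numpy as np
from h import pt
c=pickle.load(open("top.pkl","rb"))
x0,y0=195,175
cr=cv2.resize(c["color"][y0:y0+135,x0:x0+130],None,fx=4.4,fy=4.4,interpolation=cv2.INTER_CUBIC)
cr=np.clip(cr*1.6,0,255).astype('uint8')
cv2.imwrite("pics/crop.png",cr[...,::-1])
for n,u,v in [("roll",247,192),("pad",238,270),("pad",238,290),("padL",229,290),("padR",246,290),("cheekL",225,256),("cheekR",257,258),("yel",295,192),("post",243,242)]:
    print(n,pt(c,u,v).round(3))
E
```

```text
roll [0.714 0.17  0.082]
pad [0.525 0.184 0.08 ]
pad [0.476 0.18  0.097]
padL [0.476 0.201 0.094]
padR [0.477 0.162 0.094]
cheekL [0.557 0.215 0.084]
cheekR [0.552 0.14  0.09 ]
yel [0.717 0.056 0.076]
post [0.593 0.177 0.071]
```

View pics/crop.png

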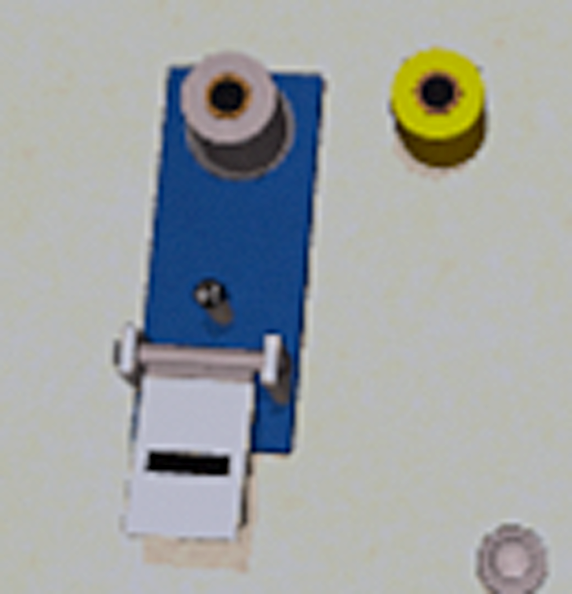

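The crop shows station A's pivot bar centre at crop (200,358), plate corners at (168,67), (324,75) and (292,453), and the paddle's free edge at about y=535. Next I'll get the pivot, yaw and paddle angle.

```bash
cat >> h.py <<'E'
from scipy.spatial.transform import Rotation as Ro
E
python3 - <<'E'
import pickle,numpy as np
from h import *
c=pickle.load(open("top.pkl","rb"))
P=lambda u,v,z:pt(c,195+u/4.4-.4,175+v/4.4-.4,z=z)
a,b,d=P(168,67,.012),P(324,75,.012),P(292,453,.012)
print(a,b,d,np.linalg.norm(a-b),np.linalg.norm(b-d))
for v in(a-b,b-d):print(np.degrees(np.arctan2(v[1],v[0])))
x=(b-d)/np.linalg.norm(b-d);y=np.array([-x[1],x[0],0])
print("piv from plate",(b+d)/2-.07*x+.045*y, "bar",P(200,358,.079),"cheeks",(P(127,342,.088)+P(272,348,.088))/2)
print("tip",P(184,535,.095),"roll top",P(228,96,.082))
# paddle plane fit
D=[pt(c,u,v) for u in range(232,244) for v in range(264,292)]
D=np.array(D);k=(D[:,2]>.06)&(D[:,2]<.12);D=D[k]
t=(D-np.array([0.555,0.178,0]))@x
print(np.degrees(np.arctan(np.polyfit(t,D[:,2],1)[0])),np.polyfit(t,D[:,2],1),t.min())
E
```

```text
[0.73930409 0.21606617 0.012     ] [0.73562213 0.12628613 0.012     ] [0.5171078  0.13722312 0.012     ] 0.08985549964353046 0.21878786721318402
87.65156724544292
-2.8653519768719433
piv from plate [0.55870199 0.18019759 0.012     ] bar [0.55840888 0.18096721 0.079     ] cheeks [0.56383814 0.18024153 0.088     ]
tip [0.46234539 0.18308629 0.095     ] roll top [0.70266598 0.17132696 0.082     ]
-10.128580730106371 [-0.17864183  0.07948686] -0.0813224908552151
```

```bash
python3 -m crank '[[[0,0,-8],[0,0,-2],1],[[0,0,-8],[0,0,-2],1]]' 10
```

```text
time_s: 0.3
tcp_pos: [0.2582, 0.6231, 0.2908]
eef_rot: [179.8, 0.0, -6.2]
contact_force: [-0.3, 0.4, 0.7]
gripper_width: 0.0772
gripper_force: 0.0
```

```bash
python3 -m crank '[[[0,0,-3.3],[3,3.5,0],1],[[0,0,0],[3,3.5,0],1],[[0,0,0],[3,3.5,0],1],[[0,0,0],[3,3.5,0],1],[[0,0,0],[1,4.5,0],1],[[0,0,0],[0,4.5,0],1],[[0,0,0],[0,4.5,0],1],[[0,0,0],[0,4.5,0],1]]' && python3 -m crank '[[[0,0,0],[0,4.5,0],1],[[0,0,0],[0,4,0],1],[[0,8,0],[0,3,0],1],[[0,8,0],[0,0,0],1],[[0,8,0],[0,0,0],1],[[0,8,0],[0,0,0],1],[[0,8,0],[0,0,0],1],[[0,0,0],[0,0,0],1]]'
```

```text
time_s: 1.1
tcp_pos: [0.3678, 0.2932, 0.2911]
eef_rot: [180.0, 0.0, -3.2]
contact_force: [-0.1, 0.5, 1.0]
gripper_width: 0.013
gripper_force: 0.0
time_s: 1.9
tcp_pos: [0.3643, 0.1934, 0.3187]
eef_rot: [179.5, -38.2, -3.1]
contact_force: [0.7, 0.2, -1.6]
gripper_width: 0.0004
gripper_force: 0.0
```

```bash
python3 -m crank '[[[0,0,0],[-2.5,0.1,4.2],1],[[0,0,0],[-2.5,0.1,4.2],1],[[0,0,0],[-2.5,0.1,4.2],1],[[0,0,0],[0,0,0],1]]'; python3 -c "
from plant import r
print(r.get_state()['joints'])"
```

```text
time_s: 2.3
tcp_pos: [0.397, 0.2213, 0.2419]
eef_rot: [175.9, -32.6, -3.4]
contact_force: [0.6, -0.6, -0.3]
gripper_width: 0.001
gripper_force: 0.0
[ 74.98076866 -10.44479426 -58.25426756  45.28342042 -49.62424501
 -22.00036074]
```

```bash
cat > go.py <<'E'
import sys,numpy as np
from plant import r
from h import Ro
# usage: go.py x y z tilt : tool-frame remaining shift (cm, initial axes) and turn (deg)
x,y,z,t=map(float,sys.argv[1:5])
s=r.get_state();R=Ro.from_euler('xyz',s['eef_rot'],degrees=True);G=Ro.from_euler('xyz',[180,-t,-2.8],degrees=True)
print('tcp',s['tcp_pos'].round(4),'rot',s['eef_rot'].round(1),'F',s['contact_force'].round(1),'q',s['joints'].round(1))
d=np.array([x,y,z])-s['tcp_pos']
print('turn',(R.inv()*G).as_rotvec(degrees=True).round(1),'shift now-axes',(R.inv().apply(d)*100).round(2),'shift goal-axes',(G.inv().apply(d)*100).round(2))
E
python3 -m crank '[[[0,-8,0],[0,0,0],1],[[0,-8,0],[0,0,0],1],[[0,0,0],[0,0,0],1]]'; python3 go.py .415 .187 .17 20
```

```text
time_s: 2.6
tcp_pos: [0.3973, 0.2229, 0.2461]
eef_rot: [176.8, -17.6, -4.7]
contact_force: [0.0, -0.0, 0.4]
gripper_width: 0.0007
gripper_force: 0.0
tcp [0.3973 0.2229 0.2461] rot [176.8 -17.6  -4.7] F [ 0.  -0.   0.4] q [ 68.   -7.2 -43.1  22.1 -54.    3.7]
turn [ 3.8  2.5 -1.7] shift now-axes [-0.34  2.99  8.05] shift goal-axes [-0.78  3.5   7.82]
```

```bash
python3 -m crank '[[[3.8,2.5,-1.7],[-0.2,1.2,2.6],1],[[0,0,0],[-0.2,1.2,2.6],1],[[0,0,0],[-0.2,1.2,2.6],1],[[0,0,0],[0,0,0],1]]'; python3 go.py .42 .186 .095 20
```

```text
time_s: 3.0
tcp_pos: [0.4135, 0.1784, 0.1677]
eef_rot: [179.4, -20.3, -2.7]
contact_force: [-0.0, -0.7, -0.3]
gripper_width: 0.0006
gripper_force: 0.0
tcp [0.4135 0.1784 0.1677] rot [179.4 -20.3  -2.7] F [-0.  -0.7 -0.3] q [ 60.   -6.  -57.8  34.1 -33.9  -0.7]
turn [ 0.5 -0.3  0.1] shift now-axes [-1.94 -0.86  7.03] shift goal-axes [-1.91 -0.79  7.04]
```

```bash
python3 -m crank '[[[0,-8,0],[0.2,-0.4,0],1],[[0,-2,0],[0.6,-0.3,2.4],1],[[0,0,0],[0,0,2.4],1],[[0,0,0],[0,0,1.5],1],[[0,0,0],[0,0,0],1]]'; python3 go.py .43 .186 .098 10
```

```text
time_s: 3.5
tcp_pos: [0.4405, 0.1826, 0.112]
eef_rot: [179.2, -13.2, -2.9]
contact_force: [0.6, -1.0, -0.1]
gripper_width: 0.0006
gripper_force: 0.0
tcp [0.4405 0.1826 0.112 ] rot [179.2 -13.2  -2.9] F [ 0.6 -1.  -0.1] q [ 53.4   4.5 -51.9  24.  -29.1  13. ]
turn [ 0.9 -3.2 -0.1] shift now-axes [-1.36 -0.31  1.11] shift goal-axes [-1.29 -0.29  1.19]
```

```bash
cat > look.py <<'E'
import sys,cv2,numpy as np
from plant import r
n=sys.argv[1];c=r.capture("side")
# crop around station a
cr=cv2.resize(c["color"][120:270,150:350],None,fx=3.5,fy=3.5,interpolation=cv2.INTER_CUBIC)
cv2.imwrite(f"pics/{n}.png",np.clip(cr*1.6,0,255).astype('uint8')[...,::-1])
E
python3 look.py s1
```

```text
(no output)
```

View pics/s1.png

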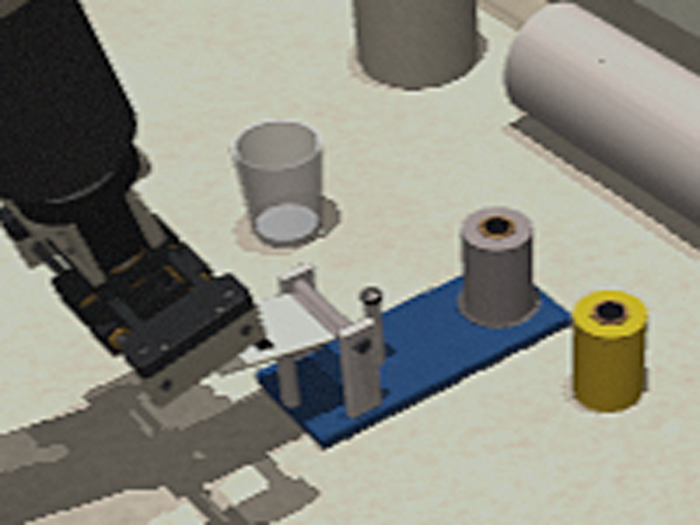

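The crop shows the closed gripper just in front of the paddle's free edge at about (240,370). The paddle is still low and nothing has been disturbed. I'll back off slightly and go lower.

```bash
python3 -m crank '[[[0.9,-3,0],[-1.2,-0.3,0],1],[[0,0,0],[0,0,1.2],1],[[0,0,0],[0,0,0.6],1],[[0,0,0],[0,0,0],1]]'; python3 go.py .44 .186 .095 10
```

```text
time_s: 3.95
tcp_pos: [0.4326, 0.1869, 0.0928]
eef_rot: [-179.8, -10.3, -2.9]
contact_force: [0.2, -0.1, 0.3]
gripper_width: 0.0006
gripper_force: 0.0
tcp [0.4326 0.1869 0.0928] rot [-179.8  -10.3   -2.9] F [ 0.2 -0.1  0.3] q [ 53.1   6.7 -50.2  17.9 -28.3  18.6]
turn [-0.2 -0.3 -0.1] shift now-axes [ 0.78  0.05 -0.08] shift goal-axes [ 0.78  0.05 -0.09]
```

```bash
python3 -m crank '[[[0,0,0],[0.6,0,0],1],[[0,0,0],[0.6,0,-0.2],1],[[0,0,0],[0.4,0,-0.6],1],[[0,0,0],[0.4,0,-1.0],1]]'; python3 -m crank '[[[0,0,0],[0.4,0,-1.0],1],[[0,0,0],[0.5,0,-1.0],1],[[0,0,0],[0,0,0],1]]';python3 go.py .44 .186 .095 10; python3 look.py s2
```

```text
time_s: 4.35
tcp_pos: [0.4493, 0.1856, 0.114]
eef_rot: [-179.8, -10.2, -3.0]
contact_force: [-0.6, 0.2, -1.1]
gripper_width: 0.0004
gripper_force: 0.4
time_s: 4.65
tcp_pos: [0.4553, 0.1859, 0.1367]
eef_rot: [-179.6, -10.3, -3.0]
contact_force: [-0.7, 0.5, -0.1]
gripper_width: 0.0002
gripper_force: 0.0
tcp [0.4553 0.1859 0.1367] rot [-179.6  -10.3   -3. ] F [-0.7  0.5 -0.1] q [ 50.9   4.6 -43.5  13.8 -36.3  25.4]
turn [-0.3 -0.3 -0.2] shift now-axes [-2.25  0.1   3.83] shift goal-axes [-2.23  0.07  3.84]
```

View pics/s2.png

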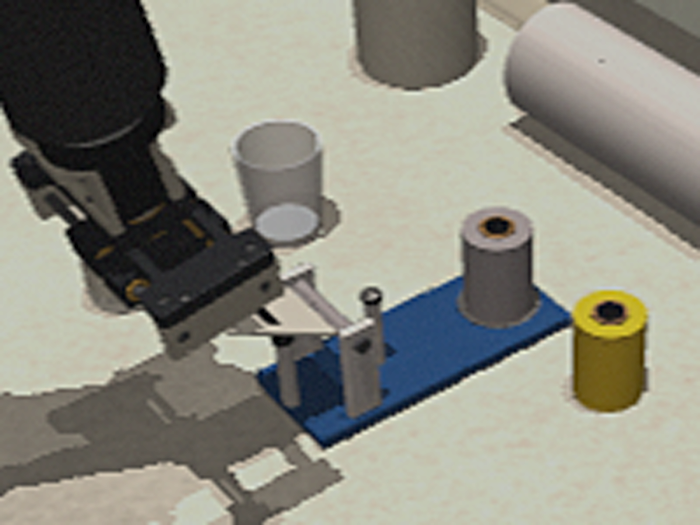

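The paddle has risen to roughly 25° with its edge still at the fingertip. I'll re-seat the fingertip lower before pushing further.

```bash
python3 -m crank '[[[0,0,0],[-1.2,0,0],1],[[0,0,0],[0,0,1.6],1],[[0,0,0],[0.8,0,0],1],[[0,0,0],[0.8,0,-0.3],1],[[0,0,0],[0.6,0,-0.6],1],[[0,0,0],[0.6,0,-0.8],1],[[0,0,0],[0.7,0,-0.8],1]]'; python3 -m crank '[[[0,0,0],[0.8,0,-0.7],1],[[0,0,0],[0.8,0,-0.7],1],[[0,0,0],[0,0,0],1]]'; python3 look.py s3
```

```text
time_s: 5.4
tcp_pos: [0.4763, 0.1845, 0.149]
eef_rot: [-179.7, -10.3, -2.9]
contact_force: [-0.7, 0.6, -0.9]
gripper_width: 0.0005
gripper_force: 0.3
time_s: 5.7
tcp_pos: [0.4903, 0.1843, 0.1661]
eef_rot: [-179.6, -10.4, -3.0]
contact_force: [-0.3, -0.7, -0.3]
gripper_width: 0.0004
gripper_force: 0.0
```

View pics/s3.png

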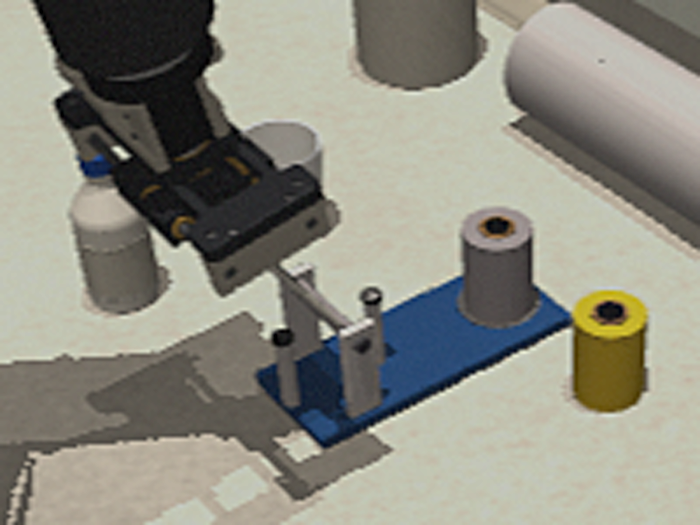

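The paddle is nearly edge-on to this camera, consistent with about 55°, and I can't make it out here. I'll check with the wrist camera.

```bash
python3 - <<'E'
from plant import r
import cv2,numpy as np,pickle
from h import *
s=r.get_state();c=r.capture("wrist")
T=np.eye(4);T[:3,:3]=Ro.from_euler('xyz',s['eef_rot'],degrees=True).as_matrix();T[:3,3]=s['tcp_pos'];T=T@c["hand_eye"]
pickle.dump((c,T),open("w.pkl","wb"))
cv2.imwrite("pics/w1.png",np.clip(c["color"]*1.5,0,255).astype('uint8')[...,::-1])
print(T.round(3).tolist(),c['intrinsics'][0])
c=r.capture("side");pickle.dump(c,open("s.pkl","wb"))
for u,v in [(150+x/3.5,120+y/3.5) for x,y in [(240,285),(270,265),(320,225),(275,275),(230,230)]]: print(pt(c,u,v).round(3))
E
```

```text
[[-0.051, -0.989, -0.136, 0.548], [-0.999, 0.05, 0.013, 0.18], [-0.006, 0.136, -0.991, 0.313], [0.0, 0.0, 0.0, 1.0]] [380.41084519   0.         318.8074064 ]
[0.453 0.097 0.202]
[0.474 0.097 0.206]
[0.508 0.093 0.22 ]
[0.509 0.154 0.146]
[0.451 0.095 0.244]
```

View pics/w1.png

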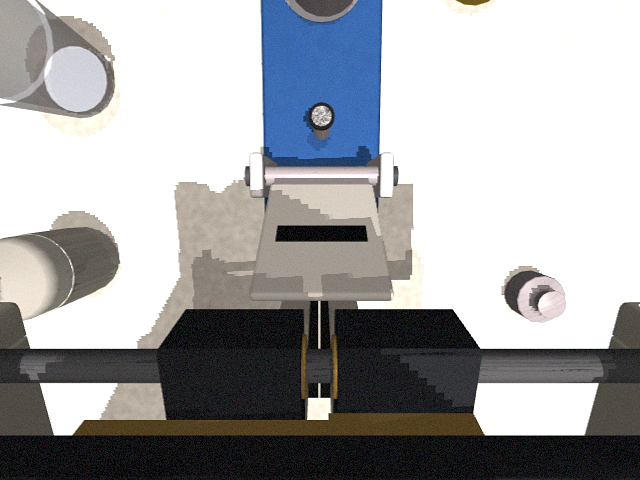

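The wrist view shows the paddle partly raised, bar at (322,233), with its free edge at row 295 resting on the closed fingertips. I'll fit its angle and get the next move.

```bash
cat > ang.py <<'E'
import numpy as np
from plant import r
from h import *
s=r.get_state();c=r.capture("wrist")
T=np.eye(4);T[:3,:3]=Ro.from_euler('xyz',s['eef_rot'],degrees=True).as_matrix();T[:3,3]=s['tcp_pos'];T=T@c["hand_eye"]
K=c["intrinsics"];v,u=np.mgrid[0:480:3,0:640:3];d=c["range_z"][::3,::3]
P=np.stack([(u-K[0,2])/K[0,0]*d,(v-K[1,2])/K[1,1]*d,d],-1).reshape(-1,3)[d.ravel()>0]@T[:3,:3].T+T[:3,3]
Q=(P-[.5585,.1805,.075])@Ro.from_euler('z',-2.8,degrees=True).as_matrix()
rad=np.hypot(Q[:,0],Q[:,2]);th=np.degrees(np.arctan2(Q[:,2],-Q[:,0]))
k=(abs(Q[:,1])<.027)&(rad>.03)&(rad<.105)&(th>0)
h,e=np.histogram(th[k],bins=np.arange(0,190,5));print([(int(b),int(n)) for b,n in zip(e,h) if n>10])
for b in e[:-1][h>40]:
    m=k&(th>=b)&(th<b+5);print(b,'rad',rad[m].min().round(3),rad[m].max().round(3))
print(s['tcp_pos'].round(4),s['eef_rot'].round(1),s['contact_force'].round(1))
E
python3 ang.py
```

```text
[(50, 67), (55, 819), (60, 522)]
50 rad 0.095 0.105
55 rad 0.042 0.104
60 rad 0.03 0.097
[0.4887 0.1834 0.1644] [-179.8  -10.2   -3. ] [-0.7  0.1  0.2]
```

```bash
python3 -m crank '[[[0,-1,0],[0.9,0,0],1],[[0,-2,0],[0.9,0,0],1],[[0,-2,0],[0.9,0,0],1],[[0,-2,0],[0.9,0,0],1],[[0,-2,0],[0.9,0,0],1],[[0,-1,0],[0.9,0,0],1]]'; python3 -m crank '[[[0,0,0],[0.9,0,0],1],[[0,0,0],[0.9,0,0],1],[[0,0,0],[0.9,0,0],1],[[0,0,0],[0.9,0,0],1],[[0,0,0],[0,0,0],1]]'; python3 ang.py
```

```text
time_s: 6.5
tcp_pos: [0.5425, 0.1809, 0.1698]
eef_rot: [-179.8, -0.1, -2.9]
contact_force: [-1.4, -0.4, 0.3]
gripper_width: 0.0005
gripper_force: 0.4
time_s: 7.0
tcp_pos: [0.5792, 0.1791, 0.1703]
eef_rot: [-179.8, -0.3, -2.9]
contact_force: [0.9, -0.4, -0.4]
gripper_width: 0.0003
gripper_force: 0.0
[(105, 100), (110, 205), (115, 89)]
105 rad 0.087 0.105
110 rad 0.078 0.102
115 rad 0.098 0.102
[0.5792 0.1791 0.1703] [-179.8   -0.3   -2.9] [ 0.9 -0.4 -0.4]
```

```bash
python3 -m crank '[[[0,0,0],[0.9,0,0.2],1],[[0,0,0],[0.9,0,0.7],1],[[0,0,0],[0.9,0,1.0],1],[[0,0,0],[0.8,0,1.2],1],[[0,0,0],[0.5,0,1.2],1],[[0,0,0],[0.4,0,1.0],1]]'; python3 -m crank '[[[0,0,0],[0.2,0,0.7],1],[[0,0,0],[0,0,0.5],1],[[0,0,0],[0,0,0],1]]'; python3 ang.py
```

```text
time_s: 7.65
tcp_pos: [0.6225, 0.1768, 0.1157]
eef_rot: [-179.8, -0.2, -2.9]
contact_force: [-0.8, 0.3, 0.5]
gripper_width: 0.0006
gripper_force: 0.3
time_s: 7.95
tcp_pos: [0.6239, 0.1768, 0.1047]
eef_rot: [-179.8, -0.2, -2.9]
contact_force: [-0.4, -1.1, -1.1]
gripper_width: 0.0007
gripper_force: 0.0
[(135, 41), (145, 32), (150, 34), (155, 20), (160, 50), (165, 67), (170, 49), (175, 790)]
135 rad 0.075 0.091
160 rad 0.073 0.08
165 rad 0.075 0.079
170 rad 0.044 0.079
175 rad 0.059 0.099
[0.6239 0.1768 0.1047] [-179.8   -0.2   -2.9] [-0.4 -1.1 -1.1]
```

```bash
for i in 1 2; do python3 -m crank '[[[0,0,0],[0,0,0.15],1],[[0,0,0],[0,0,0],1]]'; done
```

```text
time_s: 8.2
tcp_pos: [0.6244, 0.1772, 0.1045]
eef_rot: [-179.7, -0.3, -2.9]
contact_force: [-0.5, 0.2, 1.0]
gripper_width: 0.0005
gripper_force: 0.0
time_s: 8.4
tcp_pos: [0.6246, 0.1772, 0.1029]
eef_rot: [-179.7, -0.3, -2.9]
contact_force: [-0.3, 0.1, 0.7]
gripper_width: 0.0005
gripper_force: 0.2
```

```bash
for i in 1 2; do python3 -m crank '[[[0,0,0],[0,0,0.12],1],[[0,0,0],[0,0,0],1]]'|grep -E "pos|contact"; done
```

```text
tcp_pos: [0.6247, 0.1772, 0.1027]
contact_force: [-2.9, 0.6, 7.9]
tcp_pos: [0.6247, 0.1772, 0.1025]
contact_force: [-6.2, -0.2, 14.9]
```

The paddle is firmly on its end stop at 15 N. I'll lift away and check.

```bash
python3 -m crank '[[[0,0,0],[0,0,-1],1],[[0,0,0],[0,0,-3],1],[[0,0,0],[0,0,-4],1],[[0,0,0],[-3,0,-3],1],[[0,0,0],[-4,0,-1],1],[[0,0,0],[-4,0,0],1],[[0,0,0],[-4,0,0],1],[[0,0,0],[0,0,0],1]]'; python3 ang.py; python3 look.py s4; python3 - <<'E'
from plant import r
import cv2
c=r.capture("top");cv2.imwrite("pics/top2.png",c["color"][...,::-1])
E
```

```text
time_s: 9.6
tcp_pos: [0.4703, 0.1835, 0.2204]
eef_rot: [-179.7, -0.2, -2.8]
contact_force: [0.6, -0.3, 0.0]
gripper_width: 0.0004
gripper_force: 0.0
[(170, 231), (175, 380)]
170 rad 0.031 0.067
175 rad 0.032 0.068
[0.4703 0.1835 0.2204] [-179.7   -0.2   -2.8] [ 0.6 -0.3  0. ]
```

View pics/s4.png

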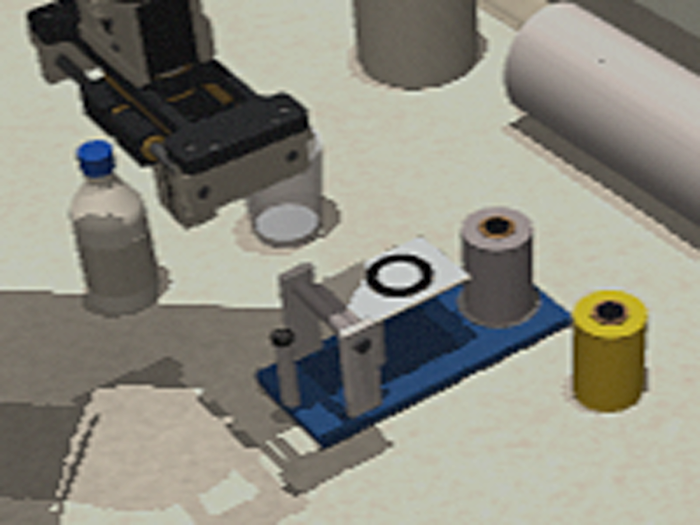

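View pics/top2.png

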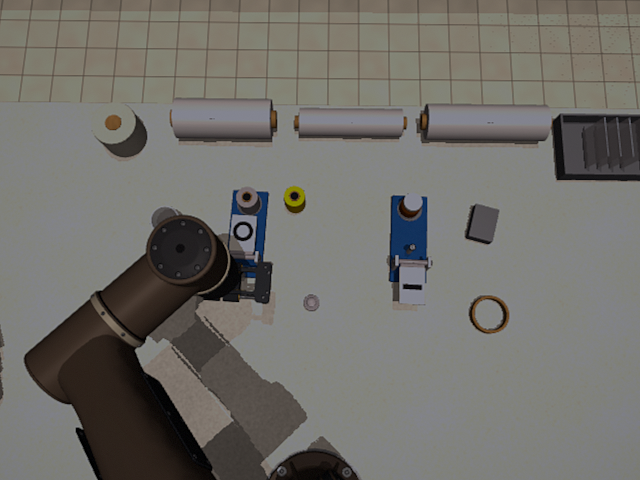

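The ring face is up at crop (400,275) and the paddle lies flat. The grey roll stands at (497,265), everything else is unmoved, and the hand is clear.

```bash
python3 -c "
from plant import r
print(r.close_job())"
```

```text
the job is handed in; nothing more can be done
None
```

The paddle at the film-roll station is flipped flat onto its far side with the ring face up; everything else looked unmoved in the final pictures, the hand is clear, and the job is handed in (about 10 s of robot time; no verdict was returned).

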